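Fit the adapter plate on the shaker and clamp it

ROBOT

A 7-joint arm with a two-finger parallel gripper is mounted at the origin on the work surface. World frame = base frame: x ahead of the robot, y to its left, z up, the work surface at z = 0. Lengths are in m, angles in degrees, forces in N, time in s.
With the tool pointing down it reaches from about 0.4 to 0.85 m from the base axis. Payload 4.5 kg.
Tool frame: the origin (TCP) lies midway between the tips of the shut fingers; the grasp point (between the pads) lies 19 mm behind it; z points along the fingers, y is the line along which they close (so a half turn about z gives the same grasp; the last joint's range is limited). The gripper opens to 85 mm and grips with 20 to 120 N. Pads are 22 mm wide; open, the fingers measure 114 mm over their backs; the gripper's body (76 mm by 85 mm) begins 54 mm behind the grasp point. The pads swing forward as they close: fully open they stand 13 mm farther back than shut.
Start: joints at [-63.266, 39.483, -11.15, 89.685, 9.013, 51.709, -12.324], TCP at [0.262, 0.567, 0.209] pointing down, gripper open.
Joint ranges: [-172.22, 172.22], [-26.19, 119.32], [-84.43, 86.54], [7.71, 146.69], [-57.33, 237.33], [2.42, 119.75], [-152.13, 152.13]. Speed limits (degrees/s): [147.25, 147.25, 180, 180, 180, 180, 180].

INTERFACE

Orientations are given as a 3x3 rotation matrix whose columns are the frame's x, y, z axes.
In Python, from cell import readout, optics, bot, spotter gives the robot as it stands. The module is installed in compiled form; this text tells all that it offers.
- The arm moves only by the tool drive_tool, never from a script. Its arguments are lists of equal length, an entry for each row: "dp": the shift along the tool's x, y, z as a fraction of full scale, a list of three; "twist": the turn about the tool's z as a fraction of full scale. In form: {"dp": [[tx, ty, tz], ...], "twist": [twist, ...]}. A call has 1 to 12 rows; each row is the pose to reach, as a shift and turn from the pose commanded when the call began, along the tool's axes at that moment; what a row does not reach only later rows make up. Full scale, the value 1, is 12 cm for a shift and pi/4 rad for a turn. A row lasts 1/10 s, in which the tool goes at most 50 mm and 8.59 degrees, less where a joint would pass 70% of its speed; a pose out of reach is approached as far as the arm can. A call with a number of a shift or a turn outside -1 to 1 is refused whole. A call with a gripper value outside its range is refused whole. "grip" is the closure, from 0 (fully open) to 1 (shut), set as the call begins (left out, the last holds). The fingers move at their own pace and stop on an object; "grip_force" is the grip in N (left out, the last holds). Time passes only in rows, so rows that repeat a pose let the fingers close. It gives the time, the measured TCP pose, the force, the opening and the grip force at its end, in the units of the state.
- readout.observe(): the state, without advancing time (a new reading comes with each control period).
- optics.get_image(name): name is "scene" or "top"; returns a dict with "frame" (400x640x3 uint8, blue, green, red), "fx", "fy", "cx", "cy" (pixels), "k1" (the pictures are not rectified: a ray, as slopes to the right and down, at radius r is drawn at 1 + k1 r^2 times it, then the intrinsics apply), "R" (3x3) and "t" (3): a world point X has camera coordinates R X + t. Camera axes: x right, y down, z forward; pixel columns grow to the right and rows downward; lengths in m; the calibration is good to about 2 mm. A picture is of the moment at which its call begins. There is no depth.
- bot.close_job(): hands the job in; it is judged then, once.
Trained networks look in the newest picture that a camera, given by its name, has taken for a name from the list of things; names that differ only in an ending like _2 or _b are one class to them, and where a whole thing is asked for, a point or a joint stands for the part that bears it (a point fixed in the world has none). Each returns a list of dicts, best first, with "confidence" (0 to 1); they miss things now and then, are a little off and sometimes report something else, mostly with a low value. They report only what shows in the picture. A call takes as long as a camera call. They do not tell look-alikes from the thing itself.
- spotter.masks_of(camera, label): "region" (400x640 bool, what is visible of it) and "pixel" ([column, row] in pixels, amid what is visible of it).
The state is a dict: "t": time; "joint_positions": joint angles; "joint_vel": joint speeds; "joint_torque": joint torques, N m; "position": TCP position; "eef_rot": TCP orientation; "contact_force": force on the tool from outside, world axes, zero at the start; "wrist_torque": the same for the moment, N m; "grip_width": opening from 0.0 (shut) to 1.0 (fully open); "grip_force": force on a finger pad.
Only numpy, scipy, OpenCV 4.12 (cv2) and the standard library are available. Lean on these libraries where they do the work, as an engineer would, in place of code of your own. Each camera call takes 0.05 s, during which the arm holds its last target. There are 200 camera calls.

TASK

Fit the loose aluminium adapter plate on the bench shaker: slide its blue-striped edge under the blue rail and move it over the two brass studs, feeling for the moment when its holes drop over them, without forcing it, until it lies fully down on the deck. Then swing the red-knobbed clamp all the way round so that it lies across the plate, and let go. Leave the tube rack and the jar where they are.

Things in the scene. Friction and masses are not known exactly. Their poses are not given: they have to be found in the camera images.
- plate: Loose aluminium plate, 90 (x) x 130 (y) x 6 mm thick, about 0.24 kg, flat on the bench at the start, turned up to about 0.35 rad. Origin: centre of its underside; z up. Two round through holes, 11 mm in diameter, at x = +5, y = -52 and +52 mm. A blue stripe on top marks its rear edge (x = +45).
- plate_handle (a point): Top centre of the plate's handle, a black upright bar 12 mm (x) x 60 mm (y) standing on the plate at x = -25, y = 0, its top 42 mm above the plate's underside (36 mm above its upper face). Take it across its 12 mm, fingers closing along the plate's x. Axes as the plate's.
- shaker: White bench shaker, fixed, body from x = -130 to +100 mm, 250 mm wide (y), flat deck 60 mm above the bench. Origin: on the bench below the middle of the plate's seat; x to its rear (away from its screen, away from the robot), y to its left, z up; turned up to about 0.3 rad.
- seat (a point): Point on the deck, 60 mm above the bench, where the origin of the fully seated plate lies; axes as the shaker's. Seated plate: there to within the play of the holes (1.5 mm), same axes, underside on the deck. It cannot be lowered straight down there, because of the rail's lip: bring it in 10 mm or more short (-x), on or just above the stud tops, and slide it in +x until it drops.
- stud_left (a point): Top centre of the brass stud at x = +5, y = +52 mm in the shaker's frame: 8 mm in diameter, 7 mm high above the deck, rim rounded by 1 mm.
- stud_right (a point): Top centre of the like brass stud at x = +5, y = -52 mm in the shaker's frame.
- rail_lip (a point): Middle of the lower front edge of the lip of the blue retaining rail at the rear of the deck (x = +37 mm, 17 mm above the deck). The lip is 150 mm long (y), 5 mm thick, its top 22 mm above the deck; the upright behind it has its front face at x = +49. The seated plate's rear edge is 8 mm under the lip.
- clamp (a joint): Angle of the swing clamp about its vertical pivot, rad: 0 open (toe to the shaker's rear, knob to its front, clear of the plate), 1.57 closed (end stop: toe across the plate, knob outwards on the shaker's right, -y). Grows anticlockwise from above. Starts between 0 and 0.25; stays where it is left; moving it takes about 2 N at the knob.
- clamp_pivot (a point): Clamp's pivot, at x = -25, y = -95 mm in the shaker's frame, at the underside of its bar, 8.5 mm above the deck. The bar is steel, 14 mm wide, 6 mm thick, and reaches 48 mm from the pivot on the toe side. Closed, it passes 2.5 mm above the seated plate's upper face; it strikes a plate that is still up on the studs.
- clamp_knob (a point): Top centre of the clamp's red knob, an upright cylinder 16 mm in diameter, 32 mm high above the bar, 50 mm from the pivot (on the side away from the toe); its top is 46.5 mm above the deck (106.5 mm above the bench).
- tube_rack: Orange rack of small tubes, 80 x 90 x 47 mm, bystander; origin: centre of its underside. It and the plate may change places.
- small_jar: Jar with a red cap, 44 mm in diameter, 50 mm high, bystander; origin: centre of its underside.
Things that resemble listed ones, but are neither listed nor needed, are in the scene too. There is more than one size of the plate; the job needs the smaller.

How it is judged (in metres and radians):
On the way, in this order (a step that is already met when the one before it is completed fails the run):
1. the plate lies fully down on the deck over both studs (horizontal distance between plate and seat below 0.004 m and z of plate in the frame of seat below 0.002 m and angle between plate's own z axis and vertical below 0.03 rad and angle between the x axis of plate and the x axis of shaker, either way round below 0.07 rad), for 0.2 s.
2. the clamp is swung fully across the seated plate (all of step 1 and value of joint clamp above 1.3 rad), for 0.2 s.
At the end, for the whole second after the job is handed in: The plate lies on the deck over both studs (origin within 4 mm of the seat horizontally and less than 2 mm above the deck, tilt under 0.03 rad, axes within 0.07 rad of the shaker's), at rest, the clamp at more than 1.3 rad, and everything released (all of step 2 and linear speed of plate below 0.01 m/s); the robot touches nothing.
It fails at once if the plate is forced: more than 60 N between it and the shaker (contact force between plate and shaker above 60 N).
It fails at once if the tube rack or the jar is moved by more than 30 mm (distance of any of tube_rack, small_jar from where it was at the start of the episode above 0.03 m).
It also fails if it takes over 58 s, if anything falls off the work surface, if the arm or the gripper's body presses on something with over 40 N, if the wrist force passes 120 N, or if a joint passes its speed limit or range.

## Working session

There is one attempt and no reset: what is moved stays moved. The work goes in short steps, Python scripts to look and compute and a tool call to move; the robot and the scene stay as the last step left them, time stands still between calls to the robot, and variables do not carry over. Pictures are saved under pics/ and viewed, at most 10 in all, crops included, and the job is handed in when it is done.

Besides the shell and the picture viewer there is one more tool, called as name(argument=value, ...) on one line, values as JSON. drive_tool: Moves the arm, as the interface text tells. Its arguments: {"type":"object","properties":{"dp":{"type":"array","items":{"type":"array","items":{"type":"number","minimum":-1,"maximum":1}}},"twist":{"type":"array","items":{"type":"number","minimum":-1,"maximum":1}},"grip":{"type":"number"},"grip_force":{"type":"number"}},"required":["dp","twist"]}

```bash
mkdir -p pics; cat > h.py <<'E'
import numpy as np, cv2
from cell import readout, optics, bot, spotter
def K(im): return np.array([[im['fx'],0,im['cx']],[0,im['fy'],im['cy']],[0,0,1.]]), np.array([im['k1'],0,0,0,0.])
def proj(im,X):
    k,d=K(im); return cv2.projectPoints(np.float64(X).reshape(-1,1,3),cv2.Rodrigues(np.array(im['R']))[0],np.float64(im['t']),k,d)[0].reshape(-1,2)
def back(im,px,z):
    k,d=K(im); u=cv2.undistortPoints(np.float64(px).reshape(-1,1,2),k,d).reshape(-1,2)
    R=np.array(im['R']);c=-R.T@np.array(im['t']); r=np.c_[u,np.ones(len(u))]@R
    return c+r*((np.asarray(z)-c[2])/r[:,2])[:,None]
E
python3 - <<'E'
from h import *
for c in ['top','scene']:
    im=optics.get_image(c); cv2.imwrite(f'pics/{c}0.png',im['frame'])
    R=np.array(im['R']);print(c,im['fx'],im['k1'],-R.T@np.array(im['t']))
    for n in ['plate','shaker','clamp_knob','tube_rack','small_jar']:
        for m in spotter.masks_of(c,n): print(c,n,round(m['confidence'],2),np.round(m['pixel']),m['region'].sum(),cv2.boundingRect(m['region'].astype(np.uint8)))
print(readout.observe())
E
```

```text
top 403.6388477164722 0.020820265453415775 [ 0.25643958 -0.06218456  1.21912681]
top plate 0.88 [432. 273.] 2891 (390, 236, 73, 76)
top plate 0.6 [360. 156.] 1059 (336, 143, 44, 30)
top shaker 0.89 [232. 185.] 6783 (182, 137, 101, 95)
top clamp_knob 0.59 [262. 174.] 188 (255, 161, 16, 32)
top clamp_knob 0.3 [230. 184.] 6941 (181, 136, 101, 97)
top tube_rack 0.98 [368. 214.] 873 (354, 200, 34, 31)
top tube_rack 0.47 [316. 198.] 172 (308, 189, 14, 16)
scene 364.6925932613809 -0.01470593448355437 [0.88959582 0.25366602 0.79844204]
scene plate 0.67 [242. 242.] 1551 (212, 220, 59, 48)
scene plate 0.65 [275. 134.] 1600 (257, 114, 42, 44)
scene shaker 0.63 [393. 300.] 12203 (321, 235, 138, 135)
scene clamp_knob 0.83 [356. 267.] 313 (345, 241, 18, 50)
scene tube_rack 0.75 [276. 188.] 1005 (258, 169, 42, 40)
scene small_jar 0.81 [313. 229.] 336 (306, 219, 17, 23)
{'t': 0.6, 'joint_positions': array([-63.26477186,  39.48089629, -11.14747761,  89.685921  ,
         9.01349956,  51.71171859, -12.32477044]), 'joint_vel': array([ 0.01985873,  0.02903985,  0.02181864,  0.04776034,  0.08885196,
       -0.0036535 , -0.10001442]), 'joint_torque': array([-3.94779809e-04, -5.39300680e+01, -1.26680531e+00, -1.58811003e+01,
        9.85351217e-03,  1.80806153e-03,  3.75978630e-06]), 'position': array([0.26215161, 0.56737268, 0.20942952]), 'eef_rot': array([[-9.07785427e-01,  4.19434876e-01,  5.51652982e-05],
       [ 4.19434878e-01,  9.07785427e-01,  3.22943647e-05],
       [-3.65328709e-05,  5.24546037e-05, -9.99999998e-01]]), 'contact_force': array([-0.39028415,  0.07824544, -0.1687184 ]), 'wrist_torque': array([-0.01706236,  0.00598748,  0.02093899]), 'grip_force': 0.0, 'grip_width': 0.9972898050720131}
```

View pics/top0.png

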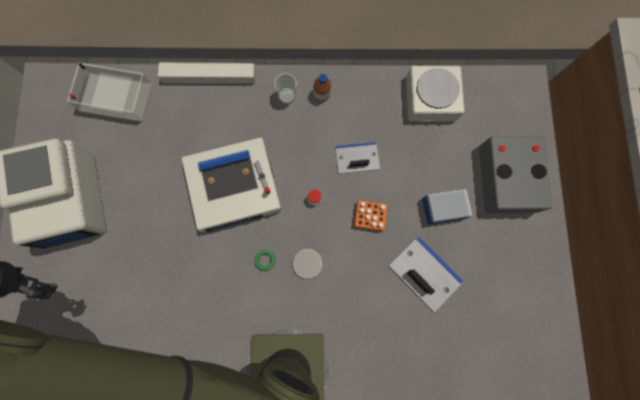

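View pics/scene0.png

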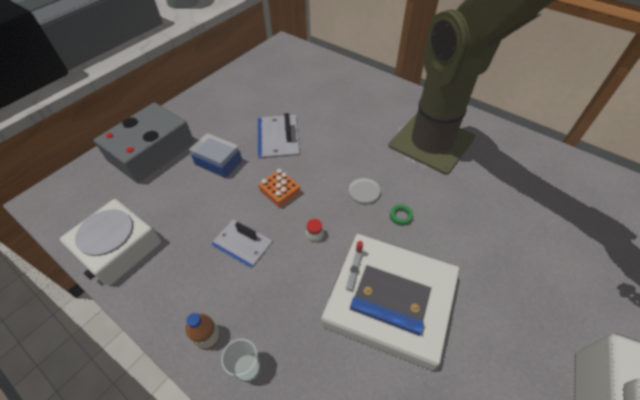

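Both pictures show two plates. The small one is at top (360,156) / scene (242,242), about 44x30 px, or roughly 130x90 mm. The larger look-alike is at top (427,273) / scene (278,134). Other look-alikes for the red knob at top (267,190) are the jar's red cap at (315,198) and the red stove knobs at (502,148). For the shaker at (232,185), they are the white balance at (437,92) and the white device at (50,190). I choose the small plate at (360,156), and will check it in a crop while measuring.

```bash
python3 - <<'E'
from h import *
def blobs(im,box,f):
    x,y,w,h=box; c=im['frame'][y:y+h,x:x+w]; hsv=cv2.cvtColor(c,cv2.COLOR_BGR2HSV); m=f(hsv).astype(np.uint8)
    n,_,s,ce=cv2.connectedComponentsWithStats(m)
    return [(np.round(ce[i]+[x,y],1).tolist(),int(s[i,4]),s[i,:4].tolist()) for i in range(1,n) if s[i,4]>=4]
gold=lambda h:(h[...,0]>8)&(h[...,0]<28)&(h[...,1]>90)&(h[...,2]>70)
blue=lambda h:(h[...,0]>100)&(h[...,0]<128)&(h[...,1]>120)&(h[...,2]>50)
red=lambda h:((h[...,0]<8)|(h[...,0]>172))&(h[...,1]>120)&(h[...,2]>60)
B={'top':[(180,135,105,100),(330,135,56,45)],'scene':[(320,230,145,145),(205,212,75,62)]}
tiles=[]
for c in B:
    im=optics.get_image(c); s,p=B[c]
    for nm,f,z in [('gold',gold,.067),('blue',blue,.082),('red',red,.1)]:
        for b in blobs(im,s,f): print(c,'shaker',nm,b,np.round(back(im,b[0],[z])[0],4))
    for b in blobs(im,p,blue): print(c,'plate blue',b,np.round(back(im,b[0],[.006])[0],4))
    for n in ['plate','shaker']:
      for m in spotter.masks_of(c,n):
        if n=='plate' and not(p[0]<m['pixel'][0]<p[0]+p[2] and p[1]<m['pixel'][1]<p[1]+p[3]): continue
        k=np.argwhere(m['region'])[:,::-1]
        w=back(im,k,[.006 if n=='plate' else .06])[:,:2]; r=cv2.minAreaRect((w*1000).astype(np.float32)); print(c,n,r)
    for q in (s,p):
        t=im['frame'][q[1]:q[1]+q[3],q[0]:q[0]+q[2]]; k=min(400/t.shape[1],300/t.shape[0]); t=cv2.resize(t,None,fx=k,fy=k,interpolation=cv2.INTER_CUBIC); o=np.zeros((300,400,3),np.uint8);o[:t.shape[0],:t.shape[1]]=t;tiles.append(o)
cv2.imwrite('pics/c1.png',np.vstack([np.hstack(tiles[:2]),np.hstack(tiles[2:])]))
E
```

```text
top shaker gold ([245.4, 170.8], 36, [62, 33, 7, 7]) [0.5693 0.1227 0.067 ]
top shaker gold ([210.9, 179.9], 35, [28, 42, 7, 7]) [0.5419 0.222  0.067 ]
top shaker blue ([223.5, 160.2], 368, [19, 16, 50, 19]) [0.5972 0.1845 0.082 ]
top shaker red ([266.6, 189.6], 21, [85, 52, 4, 6]) [0.5052 0.0561 0.1   ]
top plate blue ([360.5, 144.0], 4, [29, 9, 4, 1]) [ 0.6727 -0.227   0.006 ]
top plate blue ([371.0, 143.0], 5, [39, 8, 5, 1]) [ 0.676  -0.2604  0.006 ]
top plate blue ([342.0, 146.0], 7, [9, 11, 7, 1]) [ 0.6662 -0.1685  0.006 ]
top plate blue ([352.0, 145.0], 7, [19, 10, 7, 1]) [ 0.6694 -0.2001  0.006 ]
top plate ((630.5797119140625, -215.97128295898438), (92.09733581542969, 133.06593322753906), 6.2322235107421875)
top shaker ((532.9014282226562, 164.56881713867188), (241.1063995361328, 254.2455291748047), 15.009896278381348)
scene shaker gold ([367.4, 290.3], 47, [44, 57, 8, 8]) [0.5723 0.1238 0.067 ]
scene shaker gold ([414.7, 307.5], 51, [91, 74, 8, 8]) [0.5455 0.2235 0.067 ]
scene shaker blue ([387.2, 314.9], 845, [32, 68, 71, 35]) [0.5996 0.1874 0.082 ]
scene shaker red ([359.3, 245.3], 29, [38, 12, 4, 9]) [0.5071 0.0566 0.1   ]
scene plate blue ([232.0, 254.6], 64, [8, 32, 38, 22]) [ 0.6685 -0.2087  0.006 ]
scene plate ((628.8665161132812, -215.06112670898438), (93.46464538574219, 133.74330139160156), 5.898645877838135)
scene shaker ((545.0743408203125, 169.34954833984375), (244.32814025878906, 250.5808563232422), 15.316805839538574)
scene shaker ((647.5487670898438, -182.99790954589844), (85.84308624267578, 121.52346801757812), 5.375975608825684)
```

View pics/c1.png

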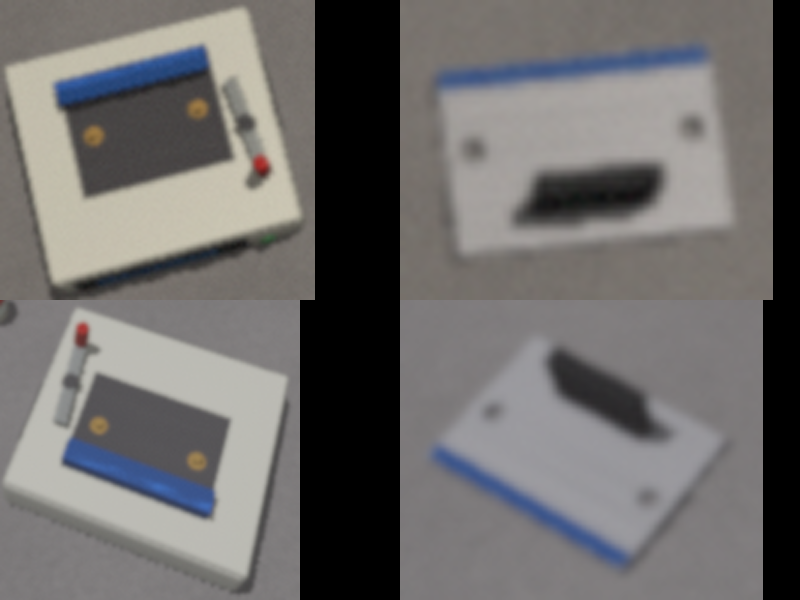

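The small plate (stripe to the rear, two holes, handle at the front) shows in the right-hand crops. The shaker, its brass studs and its red knob show in the left-hand crops. 

Measurements:
- **Plate:** centre about (0.630, -0.2155), yaw 6.1°, size 92x133 mm, which fits the small plate.
- **Studs:** 103 mm apart, shaker yaw 15.2°, seat about (0.552, 0.172).
- **Handle:** about (0.605, -0.218).

Moving towards the handle now.

drive_tool(dp=[[-1, -0.9, 0], [-1, -0.9, 0], [-1, -0.9, 0], [-1, -0.9, 0]], twist=[0, 0, 0, 0], grip=0)

```text
t: 1.3
position: [0.3292, 0.4118, 0.2093]
eef_rot: [[-0.904, 0.427, 0.002], [0.427, 0.904, -0.006], [-0.004, -0.005, -1.0]]
contact_force: [0.3, -0.2, -0.3]
grip_width: 1.001
grip_force: 0.0
```

drive_tool(dp=[[-1, -0.9, 0], [-1, -0.9, 0], [-1, -0.9, 0], [-1, -0.9, 0]], twist=[0, 0, 0, 0])

```text
t: 1.7
position: [0.3917, 0.2643, 0.2093]
eef_rot: [[-0.904, 0.427, 0.0], [0.427, 0.904, -0.004], [-0.002, -0.004, -1.0]]
contact_force: [1.1, 0.9, 0.4]
grip_width: 0.999
grip_force: 0.0
```

drive_tool(dp=[[-1, -0.9, 0], [-1, -0.9, 0], [-1, -0.9, 0], [-1, -0.9, 0]], twist=[0, 0, 0, 0])

```text
t: 2.1
position: [0.4552, 0.1165, 0.2093]
eef_rot: [[-0.904, 0.428, 0.001], [0.428, 0.904, -0.003], [-0.002, -0.002, -1.0]]
contact_force: [0.3, 0.4, 0.0]
grip_width: 0.998
grip_force: 0.0
```

drive_tool(dp=[[-1, -0.9, 0], [-1, -0.9, 0], [-1, -0.9, 0], [-1, -0.9, 0]], twist=[0, 0, 0, 0])

```text
t: 2.5
position: [0.519, -0.032, 0.2093]
eef_rot: [[-0.904, 0.427, 0.002], [0.427, 0.904, -0.003], [-0.003, -0.002, -1.0]]
contact_force: [-0.8, 0.3, -0.5]
grip_width: 1.0
grip_force: 0.0
```

drive_tool(dp=[[-1, -0.9, 0], [-1, -0.9, 0], [-1, -0.9, 0], [-1, -0.9, 0], [-1, -0.9, 0], [-1, -0.9, 0]], twist=[1, 1, 1, 1, 1, 1])

```text
t: 3.1
position: [0.5811, -0.1729, 0.2091]
eef_rot: [[-0.344, 0.939, 0.0], [0.939, 0.344, 0.001], [0.001, 0.001, -1.0]]
contact_force: [-0.8, -0.1, 0.2]
grip_width: 0.999
grip_force: 0.0
```

```bash
cat >> h.py <<'E'
def go(P,yawy):
    """fractions for TCP target P with tool y axis at world angle yawy (deg, mod 180)"""
    s=readout.observe(); R=np.array(s['eef_rot']); d=R.T@(np.array(P)-s['position'])/.12
    a=np.degrees(np.arctan2(R[1,1],R[0,1])); t=(a-yawy+90)%180-90
    print('t',round(s['t'],2),'pos',np.round(s['position'],4),'yawy',round(a,2),'tilt',np.round(R[:,2],4),'F',np.round(s['contact_force'],1),'w',round(s['grip_width'],3),'gf',round(float(s['grip_force']),1),'j',np.round(s['joint_positions']).astype(int))
    print('dp',np.round(d,3),'twist',round(t/45,3))
E
python3 -c "
from h import *
go([.605,-.218,.1],6.1)"
```

```text
t 3.1 pos [ 0.5811 -0.1729  0.2091] yawy 20.14 tilt [ 3.e-04  1.e-03 -1.e+00] F [-0.8 -0.1  0.2] w 0.999 gf 0.0 j [14 38 -3 93  2 49 30]
dp [-0.422  0.057  0.909] twist 0.312
```

drive_tool(dp=[[-0.42, 0.057, 0.9], [-0.42, 0.057, 0.9], [-0.42, 0.057, 0.9], [-0.42, 0.057, 0.9], [-0.42, 0.057, 0.9], [-0.42, 0.057, 0.9]], twist=[0.312, 0.312, 0.312, 0.312, 0.312, 0.312])

```text
t: 3.7
position: [0.6055, -0.2179, 0.1032]
eef_rot: [[-0.11, 0.994, 0.003], [0.994, 0.11, 0.001], [0.0, 0.003, -1.0]]
contact_force: [0.0, -0.6, 0.5]
grip_width: 1.001
grip_force: 0.0
```

```bash
python3 - <<'E'
from h import *
go([.605,-.218,.013],6.1)
im=optics.get_image('scene'); t=im['frame'][150:310,150:350]; cv2.imwrite('pics/c2.png',cv2.resize(t,None,fx=3.5,fy=3.5,interpolation=cv2.INTER_CUBIC))
E
```

```text
t 3.7 pos [ 0.6055 -0.2179  0.1032] yawy 6.31 tilt [ 3.e-03  5.e-04 -1.e+00] F [ 0.  -0.6  0.5] w 1.001 gf 0.0 j [15 48  1 92 -1 40 23]
dp [-0.    -0.007  0.751] twist 0.005
```

View pics/c2.png

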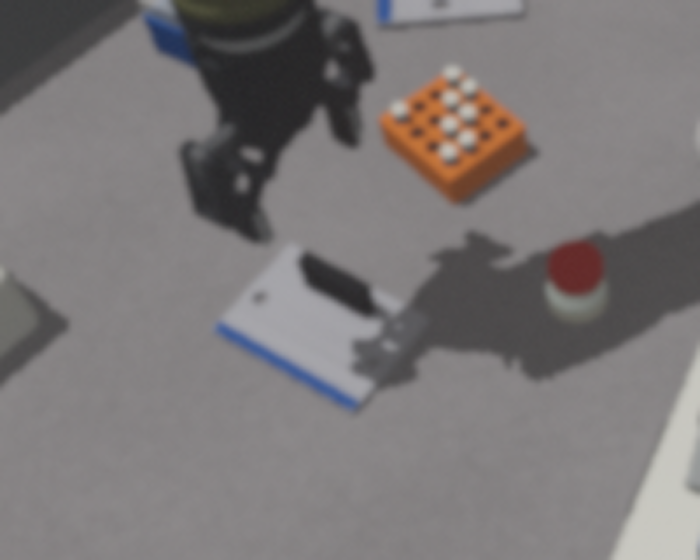

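The gripper stands over the small plate, with the handle at crop (335,285) between and below the fingers. The rack and jar are clear. Descending and closing.

drive_tool(dp=[[0, -0.007, 0.3], [0, -0.007, 0.55], [0, -0.007, 0.75], [0, -0.007, 0.75], [0, -0.007, 0.75]], twist=[0, 0, 0, 0, 0])

```text
t: 4.25
position: [0.6042, -0.2192, 0.0127]
eef_rot: [[-0.108, 0.994, 0.002], [0.994, 0.108, -0.0], [-0.0, 0.002, -1.0]]
contact_force: [0.2, -0.8, 0.2]
grip_width: 0.998
grip_force: 0.0
```

drive_tool(dp=[[0, 0, 0], [0, 0, 0], [0, 0, 0], [0, 0, 0], [0, 0, 0], [0, 0, 0], [0, 0, 0], [0, 0, 0]], twist=[0, 0, 0, 0, 0, 0, 0, 0], grip=1, grip_force=60)

```text
t: 5.05
position: [0.6039, -0.2196, 0.012]
eef_rot: [[-0.107, 0.994, 0.001], [0.994, 0.107, -0.0], [-0.0, 0.001, -1.0]]
contact_force: [0.1, 0.5, 5.4]
grip_width: 0.119
grip_force: 60.9
```

drive_tool(dp=[[0, 0, -0.1], [0, 0, -0.3], [0, 0, -0.6], [0, 0, -0.9], [0, 0, -1], [0, 0, -1], [0, 0, -1]], twist=[0, 0, 0, 0, 0, 0, 0])

```text
t: 5.75
position: [0.6019, -0.2189, 0.1298]
eef_rot: [[-0.107, 0.994, -0.003], [0.994, 0.107, 0.001], [0.001, -0.003, -1.0]]
contact_force: [-0.1, 0.2, -2.4]
grip_width: 0.117
grip_force: 59.9
```

```bash
python3 - <<'E'
from h import *
go([.527,.165,.16],15.2)
for c,b in (('scene',(200,180,120,100)),('top',(330,110,110,100))):
    im=optics.get_image(c); cv2.imwrite('pics/l_%s.png'%c,cv2.resize(im['frame'][b[1]:b[1]+b[3],b[0]:b[0]+b[2]],(400,300 if c=='scene' else 360),interpolation=cv2.INTER_CUBIC)[:300])
a=[cv2.imread('pics/l_%s.png'%c) for c in ('scene','top')]; cv2.imwrite('pics/lift.png',np.hstack(a))
E
```

```text
t 5.75 pos [ 0.6019 -0.2189  0.1298] yawy 6.17 tilt [-0.003   0.0011 -1.    ] F [-0.1  0.2 -2.4] w 0.117 gf 59.9 j [15 46  1 91 -1 43 23]
dp [ 3.248 -0.278 -0.246] twist -0.201
```

View pics/lift.png

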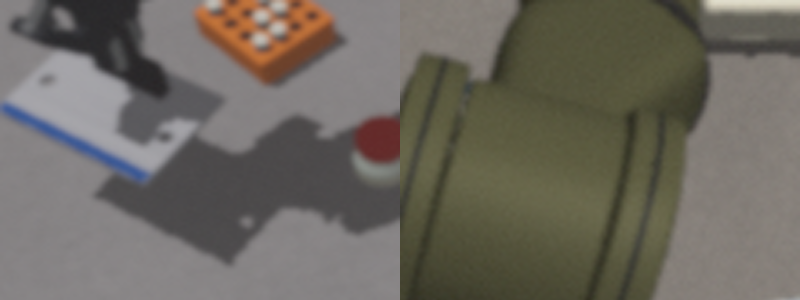

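The plate is lifted level (about 2.4 N) with both holes visible and no slip. Carrying it over to the shaker.

drive_tool(dp=[[0.2, -0.05, -0.1], [0.45, -0.1, -0.2], [0.7, -0.2, -0.25], [0.95, -0.25, -0.25], [1, -0.3, -0.25]], twist=[0, 0, -0.05, -0.1, -0.1])

```text
t: 6.35
position: [0.5531, -0.0984, 0.16]
eef_rot: [[-0.192, 0.981, -0.004], [0.981, 0.192, 0.004], [0.005, -0.003, -1.0]]
contact_force: [-0.4, 0.2, -3.6]
grip_width: 0.113
grip_force: 59.9
```

drive_tool(dp=[[0.25, -0.05, 0], [0.5, -0.1, 0], [0.8, -0.15, 0], [1, -0.2, 0]], twist=[0, -0.05, -0.1, -0.1])

```text
t: 6.75
position: [0.5074, 0.0116, 0.1602]
eef_rot: [[-0.264, 0.965, -0.003], [0.965, 0.264, 0.001], [0.002, -0.002, -1.0]]
contact_force: [0.2, -0.3, -3.0]
grip_width: 0.114
grip_force: 59.9
```

drive_tool(dp=[[0.25, -0.05, 0], [0.5, -0.1, 0], [0.75, -0.15, 0], [0.9, -0.2, 0], [0.9, -0.2, 0], [0.9, -0.2, 0]], twist=[0, 0, 0, 0, 0, 0])

```text
t: 7.35
position: [0.4573, 0.1069, 0.1607]
eef_rot: [[-0.262, 0.965, -0.001], [0.965, 0.262, -0.001], [-0.001, -0.001, -1.0]]
contact_force: [0.7, -0.4, -2.7]
grip_width: 0.119
grip_force: 59.9
```

```bash
python3 - <<'E'
from h import *
go([.5086,.160,.10],15.2)
E
```

```text
t 7.35 pos [0.4573 0.1069 0.1607] yawy 15.16 tilt [-1.e-03 -9.e-04 -1.e+00] F [ 0.7 -0.4 -2.7] w 0.119 gf 59.9 j [-20  33   2 119  -2  28  -1]
dp [0.316 0.529 0.505] twist -0.001
```

drive_tool(dp=[[0.15, 0.25, 0], [0.3, 0.5, 0.1], [0.316, 0.53, 0.3], [0.316, 0.53, 0.5], [0.316, 0.53, 0.5], [0.316, 0.53, 0.5]], twist=[0, 0, 0, 0, 0, 0])

```text
t: 7.95
position: [0.5091, 0.159, 0.1011]
eef_rot: [[-0.259, 0.966, -0.001], [0.966, 0.259, -0.001], [-0.001, -0.001, -1.0]]
contact_force: [0.5, 0.5, -3.0]
grip_width: 0.12
grip_force: 59.9
```

```bash
python3 - <<'E'
from h import *
go([.5086,.160,.082],15.2)
s=readout.observe(); im=optics.get_image('scene')
zt=s['position'][2]-.0125+.006
b=(310,210,150,130); t=im['frame'][b[1]:b[1]+b[3],b[0]:b[0]+b[2]]
# expected: assume TCP at plate (-25,0), yaw of tool y
R=np.array(s['eef_rot']); x=R[:2,1]; y=R[:2,0]
pt=lambda a,c:np.r_[s['position'][:2]+(a+.025)*x+c*y,zt]
P=[pt(.005,.052),pt(.005,-.052),pt(.045,.065),pt(.045,-.065),pt(-.045,.065),pt(-.045,-.065)]
px=proj(im,P); print(np.round(px,1))
k=4.6; t=cv2.resize(t,None,fx=k,fy=k,interpolation=cv2.INTER_CUBIC)
for p in px: cv2.drawMarker(t,tuple(np.round((p-b[:2]+.5)*k).astype(int).tolist()),(0,255,0),0,10,1)
cv2.imwrite('pics/pre.png',t)
for m in spotter.masks_of('scene','plate'): print(m['confidence'],m['pixel'],[np.round(v,1).tolist() for v in [cv2.boundingRect(m['region'].astype(np.uint8))]])
E
```

```text
t 7.95 pos [0.5091 0.159  0.1011] yawy 15.04 tilt [-0.001  -0.0012 -1.    ] F [ 0.5  0.5 -3. ] w 0.12 gf 59.9 j [-24  42   2 111  -3  27  -4]
dp [ 0.009 -0.002  0.159] twist -0.004
[[419.4 292.7]
 [371.  275.6]
 [421.2 312.5]
 [359.1 289.8]
 [430.9 274.4]
 [372.3 254.5]]
0.96 [277.0, 135.7] [[257, 113, 42, 45]]
0.87 [395.6, 282.5] [[360, 256, 71, 56]]
```

View pics/pre.png

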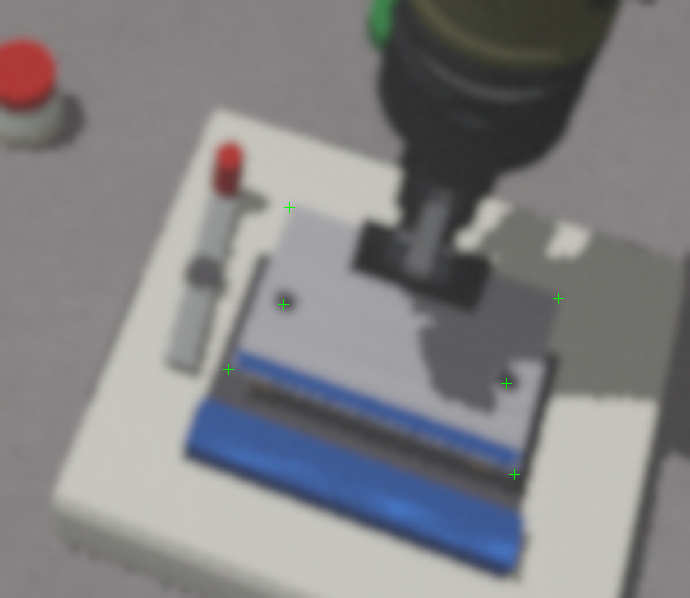

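The crop shows the plate held short of the rail. Its holes are at crop (286,302) and (508,381), and the clamp is open on the left. Next I measure the holes against the studs in the same camera.

```bash
python3 - <<'E'
from h import *
s=readout.observe(); zt=s['position'][2]-.0125+.006
R=np.array(s['eef_rot']); x=R[:2,1]; y=R[:2,0]
acc=[]
for i in range(3):
    im=optics.get_image('scene'); g=cv2.cvtColor(im['frame'],cv2.COLOR_BGR2GRAY).astype(float); o=[]
    for c,bg in (((420,292.5),None),((372,275.4),None)):
        cx,cy=map(int,np.round(c)); w=g[cy-4:cy+5,cx-4:cx+5]; W=np.clip(np.percentile(w,60)-10-w,0,None)
        yy,xx=np.mgrid[cy-4:cy+5,cx-4:cx+5]; o.append([(W*xx).sum()/W.sum(),(W*yy).sum()/W.sum()])
    acc.append(o)
o=np.mean(acc,0); print(np.round(acc,1).tolist())
H=back(im,o,[zt-.001]*2)[:,:2]; print('holes L,R',np.round(H,4),'dist',np.linalg.norm(H[0]-H[1]))
d=H[0]-H[1]; print('yaw',np.degrees(np.arctan2(-d[0],d[1])))
m=H.mean(0)-s['position'][:2]; print('mid rel TCP in plate axes (exp .030,0):',m@x,m@y)
E
```

```text
[[[418.7, 291.1], [371.9, 275.4]], [[418.7, 291.4], [372.0, 275.5]], [[419.2, 291.6], [372.1, 275.5]]]
holes L,R [[0.5229 0.2147]
 [0.5502 0.1181]] dist 0.10043060365941492
yaw 15.79481634759496
mid rel TCP in plate axes (exp .030,0): 0.027283417835582965 -0.0006756117615520033
```

drive_tool(dp=[[0, 0, 0.05], [0, 0, 0.1], [0, 0, 0.14], [0, 0, 0.145], [0, 0, 0.15], [0, 0, 0.155], [0, 0, 0.16], [0, 0, 0.16]], twist=[0, 0, 0, 0, 0, 0, 0, 0])

```text
t: 9.0
position: [0.509, 0.1607, 0.0823]
eef_rot: [[-0.262, 0.965, 0.0], [0.965, 0.262, 0.0], [0.0, 0.0, -1.0]]
contact_force: [-0.5, 0.4, -3.0]
grip_width: 0.116
grip_force: 59.9
```

drive_tool(dp=[[0, 0, 0.005], [0, 0, 0.01], [0, 0, 0.01], [0, 0, 0.01]], twist=[0, 0, 0, 0])

```text
t: 9.4
position: [0.5089, 0.1607, 0.081]
eef_rot: [[-0.262, 0.965, 0.0], [0.965, 0.262, 0.0], [0.0, 0.0, -1.0]]
contact_force: [-0.8, 0.0, -2.9]
grip_width: 0.117
grip_force: 59.9
```

drive_tool(dp=[[0, 0, 0.005], [0, 0, 0.01], [0, 0, 0.01], [0, 0, 0.01]], twist=[0, 0, 0, 0])

```text
t: 9.8
position: [0.5089, 0.1606, 0.0797]
eef_rot: [[-0.262, 0.965, -0.0], [0.965, 0.262, 0.0], [0.0, -0.0, -1.0]]
contact_force: [-0.2, 1.1, -3.2]
grip_width: 0.115
grip_force: 59.9
```

drive_tool(dp=[[-0.006, 0, 0.005], [-0.006, 0, 0.01], [-0.006, 0, 0.01], [-0.006, 0, 0.01]], twist=[0, 0, 0, 0])

```text
t: 10.2
position: [0.509, 0.1599, 0.0787]
eef_rot: [[-0.262, 0.965, -0.0], [0.965, 0.262, -0.0], [0.0, -0.0, -1.0]]
contact_force: [-1.5, -0.6, 0.2]
grip_width: 0.116
grip_force: 60.3
```

drive_tool(dp=[[0, 0, 0.005], [0, 0, 0.01], [0, 0, 0.01], [0, 0, 0.01]], twist=[0, 0, 0, 0])

```text
t: 10.6
position: [0.5084, 0.1598, 0.0777]
eef_rot: [[-0.262, 0.965, -0.001], [0.965, 0.262, -0.0], [0.0, -0.001, -1.0]]
contact_force: [-3.8, -1.2, 6.8]
grip_width: 0.118
grip_force: 61.0
```

Contact with the stud tops is at TCP z of about 0.079. I ease off slightly and slide in.

drive_tool(dp=[[0, 0.01, -0.005], [0, 0.03, -0.005], [0, 0.05, -0.005], [0, 0.07, -0.005], [0, 0.09, -0.005], [0, 0.11, -0.005], [0, 0.12, -0.005], [0, 0.12, -0.005]], twist=[0, 0, 0, 0, 0, 0, 0, 0])

```text
t: 11.4
position: [0.5211, 0.163, 0.0784]
eef_rot: [[-0.261, 0.965, -0.003], [0.965, 0.261, -0.001], [-0.0, -0.004, -1.0]]
contact_force: [-5.8, -1.1, 7.8]
grip_width: 0.114
grip_force: 61.3
```

drive_tool(dp=[[0, 0.01, 0], [0, 0.02, 0], [0, 0.02, 0], [0, 0.02, 0]], twist=[0, 0, 0, 0])

```text
t: 11.8
position: [0.5232, 0.1636, 0.0784]
eef_rot: [[-0.261, 0.965, -0.004], [0.965, 0.261, -0.001], [-0.0, -0.004, -1.0]]
contact_force: [-6.5, -1.3, 9.2]
grip_width: 0.116
grip_force: 61.3
```

drive_tool(dp=[[0, 0.005, 0], [0, 0.01, 0], [0, 0.01, 0], [0, 0.01, 0]], twist=[0, 0, 0, 0])

```text
t: 12.2
position: [0.5234, 0.1636, 0.0784]
eef_rot: [[-0.262, 0.965, -0.005], [0.965, 0.262, -0.002], [-0.0, -0.006, -1.0]]
contact_force: [-7.6, -1.9, 10.5]
grip_width: 0.115
grip_force: 61.5
```

drive_tool(dp=[[0, 0.005, 0], [0, 0.01, 0], [0, 0.01, 0], [0, 0.01, 0]], twist=[0, 0, 0, 0])

```text
t: 12.6
position: [0.5258, 0.1643, 0.0783]
eef_rot: [[-0.261, 0.965, -0.003], [0.965, 0.261, -0.001], [-0.0, -0.003, -1.0]]
contact_force: [-4.6, -1.2, 7.2]
grip_width: 0.115
grip_force: 61.1
```

drive_tool(dp=[[0, 0.005, 0], [0, 0.01, 0], [0, 0.01, 0], [0, 0.01, 0]], twist=[0, 0, 0, 0])

```text
t: 13.0
position: [0.5292, 0.1655, 0.0777]
eef_rot: [[-0.262, 0.965, 0.001], [0.965, 0.262, 0.0], [0.0, 0.001, -1.0]]
contact_force: [-0.1, -0.3, -3.4]
grip_width: 0.12
grip_force: 59.9
```

The force vanished and z fell, so the holes have reached the studs. Lowering gently.

drive_tool(dp=[[0, 0, 0.005], [0, 0, 0.01], [0, 0, 0.01], [0, 0, 0.01]], twist=[0, 0, 0, 0])

```text
t: 13.4
position: [0.5288, 0.1653, 0.0767]
eef_rot: [[-0.262, 0.965, -0.0], [0.965, 0.262, 0.0], [0.0, 0.0, -1.0]]
contact_force: [0.6, 0.1, -3.3]
grip_width: 0.113
grip_force: 59.9
```

drive_tool(dp=[[0, 0, 0.005], [0, 0, 0.01], [0, 0, 0.01], [0, 0, 0.01]], twist=[0, 0, 0, 0])

```text
t: 13.8
position: [0.5288, 0.1653, 0.0756]
eef_rot: [[-0.262, 0.965, -0.0], [0.965, 0.262, 0.0], [0.0, -0.0, -1.0]]
contact_force: [-0.1, 0.1, -3.7]
grip_width: 0.118
grip_force: 59.9
```

Going in freely, with no contact force.

drive_tool(dp=[[0, 0, 0.005], [0, 0, 0.01], [0, 0, 0.015], [0, 0, 0.02], [0, 0, 0.02], [0, 0, 0.02]], twist=[0, 0, 0, 0, 0, 0])

```text
t: 14.4
position: [0.5288, 0.1653, 0.0732]
eef_rot: [[-0.262, 0.965, -0.0], [0.965, 0.262, 0.0], [0.0, -0.0, -1.0]]
contact_force: [0.7, -0.6, -3.4]
grip_width: 0.116
grip_force: 59.9
```

drive_tool(dp=[[0, 0, 0.005], [0, 0, 0.01], [0, 0, 0.01], [0, 0, 0.01]], twist=[0, 0, 0, 0])

```text
t: 14.8
position: [0.5288, 0.1653, 0.072]
eef_rot: [[-0.262, 0.965, -0.0], [0.965, 0.262, 0.0], [0.0, -0.0, -1.0]]
contact_force: [-0.0, -0.4, -1.0]
grip_width: 0.113
grip_force: 60.0
```

drive_tool(dp=[[0, 0, 0.004], [0, 0, 0.008], [0, 0, 0.008], [0, 0, 0.008]], twist=[0, 0, 0, 0])

```text
t: 15.2
position: [0.5288, 0.1653, 0.0719]
eef_rot: [[-0.262, 0.965, 0.0], [0.965, 0.262, 0.0], [0.0, 0.0, -1.0]]
contact_force: [-2.5, -0.4, 7.3]
grip_width: 0.117
grip_force: 61.1
```

Contact on the deck is at z 0.0719, a full 7 mm drop from the stud tops. Releasing and moving to the knob.

drive_tool(dp=[[0, 0, -0.006], [0, 0, -0.006], [0, 0, -0.006], [0, 0, -0.006], [0, 0, -0.006]], twist=[0, 0, 0, 0, 0], grip=0)

```text
t: 15.7
position: [0.5289, 0.1653, 0.0717]
eef_rot: [[-0.261, 0.965, 0.0], [0.965, 0.261, 0.0], [0.0, 0.0, -1.0]]
contact_force: [-0.1, -0.2, -0.2]
grip_width: 0.95
grip_force: 0.0
```

drive_tool(dp=[[0, 0, -0.2], [0, 0, -0.5], [0, 0, -0.9], [-0.4, -0.2, -0.9], [-0.8, -0.4, -0.9], [-0.83, -0.42, -0.9], [-0.83, -0.42, -0.9], [-0.83, -0.42, -0.9]], twist=[0, 0, 0, 0, 0, 0, 0, 0])

```text
t: 16.5
position: [0.5066, 0.0574, 0.1797]
eef_rot: [[-0.262, 0.965, 0.001], [0.965, 0.262, 0.001], [0.001, 0.001, -1.0]]
contact_force: [0.3, 1.0, 0.3]
grip_width: 1.001
grip_force: 0.0
```

```bash
python3 - <<'E'
from h import *
go([.506,.0563,.085],15.2)
b=(310,210,150,130); im=optics.get_image('scene'); t=im['frame'][b[1]:b[1]+b[3],b[0]:b[0]+b[2]]; cv2.imwrite('pics/seat.png',cv2.resize(t,None,fx=4.6,fy=4.6,interpolation=cv2.INTER_CUBIC))
x=np.array([.965,.262]);y=np.array([-.262,.965]);S=np.array([.553,.1723])
print(np.round(proj(im,[np.r_[S+.045*x+c*.065*y,.066] for c in(1,-1)]+[np.r_[S-.045*x+c*.065*y,.066] for c in(1,-1)])-b[:2],1)*4.6)
E
```

```text
t 16.5 pos [0.5066 0.0574 0.1797] yawy 15.21 tilt [ 5.0e-04  1.4e-03 -1.0e+00] F [0.3 1.  0.3] w 1.001 gf 0.0 j [-13  33   2 112  -2  35   5]
dp [-0.008 -0.008  0.789] twist 0.0
[[490.82 539.12]
 [210.22 434.7 ]
 [535.44 362.02]
 [270.02 270.02]]
```

View pics/seat.png

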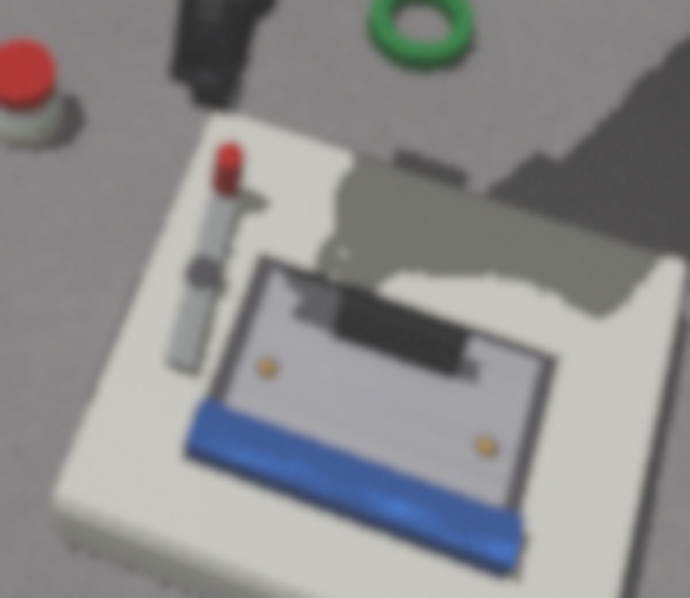

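The plate lies under the rail with the brass studs showing through both holes, at crop (267,368) and (486,446). The clamp is still open, with its knob at (229,165). Now I grasp the knob lightly.

drive_tool(dp=[[-0.008, -0.008, 0.2], [-0.008, -0.008, 0.4], [-0.008, -0.008, 0.6], [-0.008, -0.008, 0.72], [-0.008, -0.008, 0.79], [-0.008, -0.008, 0.79], [-0.008, -0.008, 0.79]], twist=[0, 0, 0, 0, 0, 0, 0], grip=0.4)

```text
t: 17.25
position: [0.506, 0.0557, 0.0852]
eef_rot: [[-0.263, 0.965, 0.001], [0.965, 0.263, 0.001], [0.0, 0.001, -1.0]]
contact_force: [-0.6, 0.2, -0.9]
grip_width: 0.599
grip_force: 0.0
```

drive_tool(dp=[[0, 0, 0], [0, 0, 0], [0, 0, 0], [0, 0, 0], [0, 0, 0], [0, 0, 0]], twist=[0, 0, 0, 0, 0, 0], grip=1, grip_force=25)

```text
t: 17.85
position: [0.5055, 0.0548, 0.085]
eef_rot: [[-0.261, 0.965, 0.0], [0.965, 0.261, 0.0], [0.0, 0.0, -1.0]]
contact_force: [-0.1, -0.2, -0.0]
grip_width: -0.001
grip_force: 0.0
```

```bash
python3 - <<'E'
from h import *
go([.506,.0563,.085],15.2)
s=readout.observe();R=np.array(s['eef_rot']);p=s['position'][:2];c=np.array([.5538,.0740]);r=p-c
print(r,np.linalg.norm(r),np.degrees(np.arctan2(-r[1],-r[0])))
a0=np.arctan2(-r[1],-r[0])
for k in range(1,8):
    a=a0+np.radians(12.5*k); q=c-.05*np.array([np.cos(a),np.sin(a)])-p
    print(k,np.round(R.T@np.r_[q,0]/.12,3))
E
```

```text
t 17.85 pos [0.5055 0.0548 0.085 ] yawy 15.16 tilt [ 1.e-04  1.e-04 -1.e+00] F [-0.1 -0.2 -0. ] w -0.001 gf 0.0 j [-12  43   1 116  -2  21   5]
dp [ 0.011  0.007 -0.   ] twist -0.001
[-0.04827497 -0.0192088 ] 0.051956236984073666 21.697802123244003
1 [-0.087  0.036 -0.   ]
2 [-0.169  0.075 -0.   ]
3 [-0.24   0.131 -0.   ]
4 [-0.298  0.2   -0.   ]
5 [-0.34   0.281 -0.   ]
6 [-0.363  0.369  0.   ]
7 [-0.366  0.46   0.   ]
```

The gripper shut fully, so the knob isn't between the pads. Looking.

```bash
python3 - <<'E'
from h import *
b=(320,215,90,75); im=optics.get_image('scene'); t=im['frame'][b[1]:b[1]+b[3],b[0]:b[0]+b[2]]; t=cv2.resize(t,None,fx=7,fy=7,interpolation=cv2.INTER_CUBIC)
s=readout.observe(); print(s['position']); 
for p in proj(im,[s['position']]): cv2.drawMarker(t,tuple(((p-b[:2]+.5)*7).astype(int).tolist()),(0,255,0),0,14,1)
cv2.imwrite('pics/knob.png',t)
E
```

```text
[0.50554936 0.05478141 0.08496186]
```

View pics/knob.png

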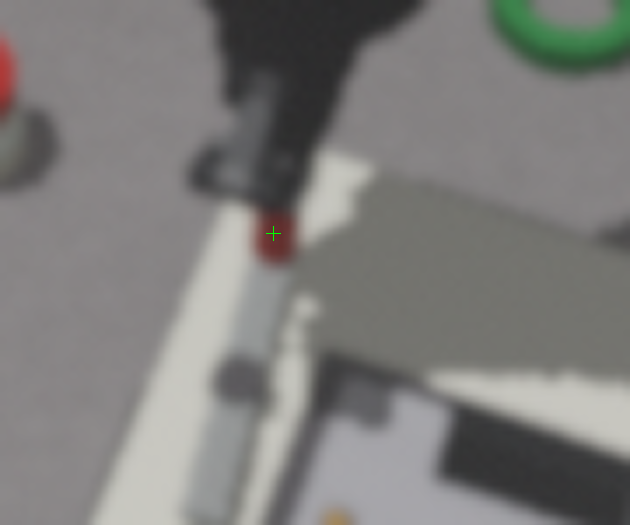

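drive_tool(dp=[[-0.03, 0, 0], [-0.06, 0, 0], [-0.09, 0, 0], [-0.12, 0, 0], [-0.12, 0, 0]], twist=[0, 0, 0, 0, 0])

```text
t: 18.4
position: [0.5095, 0.04, 0.0849]
eef_rot: [[-0.26, 0.966, 0.0], [0.966, 0.26, -0.0], [-0.0, 0.0, -1.0]]
contact_force: [0.2, -0.0, -0.2]
grip_width: 0.0
grip_force: 0.0
```

```bash
cat >> h.py <<'E'
def knob():
    for c,b in (('scene',(320,225,70,80)),('top',(245,150,50,60))):
        im=optics.get_image(c); h=cv2.cvtColor(im['frame'][b[1]:b[1]+b[3],b[0]:b[0]+b[2]],cv2.COLOR_BGR2HSV)
        m=(((h[...,0]<8)|(h[...,0]>170))&(h[...,1]>110)&(h[...,2]>40)).astype(np.uint8)
        n,_,s,ce=cv2.connectedComponentsWithStats(m)
        for i in range(1,n):
            if s[i,4]>5: print(c,np.round(ce[i]+b[:2],1),s[i].tolist(),np.round(back(im,[ce[i]+b[:2]],[.097]),4))
E
python3 - <<'E'
from h import *
go([.506,.0563,.085],15.2); knob()
E
```

```text
t 18.4 pos [0.5095 0.04   0.0849] yawy 15.09 tilt [ 2.e-04 -4.e-04 -1.e+00] F [ 0.2 -0.  -0.2] w 0.0 gf 0.0 j [-10  43   1 116  -1  22   7]
dp [ 0.139  0.008 -0.001] twist -0.002
scene [320.4 227.1] [0, 0, 2, 6, 10] [[ 0.5186 -0.0438  0.097 ]]
scene [359.2 246.7] [37, 17, 5, 10, 36] [[0.5085 0.0577 0.097 ]]
top [266.5 191. ] [21, 40, 2, 3, 6] [[0.5018 0.0566 0.097 ]]
```

```bash
python3 - <<'E'
from h import *
a=np.linspace(0,2*np.pi,24)
for c in ('scene','top'):
    im=optics.get_image(c)
    for z0,z1 in ((.0745,.1065),):
      for X in ((.5055,.056),(.515,.058),(.495,.055)):
        P=[[X[0]+.008*np.cos(t),X[1]+.008*np.sin(t),z] for t in a for z in (z0,z1)]; q=proj(im,P); print(c,X,np.round(q.min(0),1),np.round(q.max(0),1))
    print('piv',proj(im,[[.5538,.074,.0745]]),'TCP',proj(im,[readout.observe()['position']]))
    f=im['frame']; bb=(340,236,34,24) if c=='scene' else (254,158,20,40)
    for m in spotter.masks_of(c,'clamp_knob'): print(m['confidence'],m['pixel'],cv2.boundingRect(m['region'].astype(np.uint8)))
    if c=='scene': t=cv2.resize(f[215:285,320:420],None,fx=8,fy=8,interpolation=cv2.INTER_CUBIC); cv2.imwrite('pics/k2.png',t)
E
```

```text
scene (0.5055, 0.056) [355.2 240.1] [363.3 253.5]
scene (0.515, 0.058) [353.6 243.5] [361.7 256.9]
scene (0.495, 0.055) [357.4 236.7] [365.5 250.1]
piv [[353.2771317  269.96070541]] TCP [[352.59640681 245.89177023]]
0.72 [355.7, 267.7] (345, 241, 18, 50)
top (0.5055, 0.056) [263.6 186.2] [270.3 194.1]
top (0.515, 0.058) [262.9 183. ] [269.7 190.9]
top (0.495, 0.055) [263.8 189.9] [270.6 197.7]
piv [[261.62621299 175.24363647]] TCP [[272.3909188  189.35304471]]
```

View pics/k2.png

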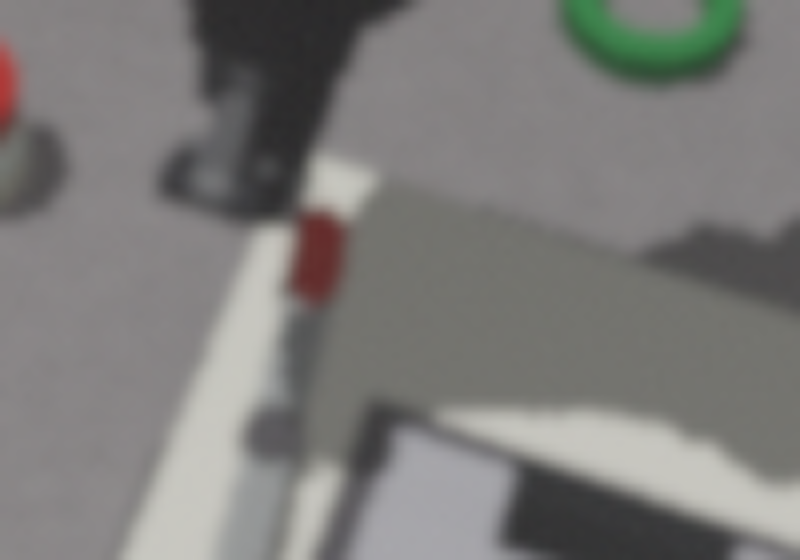

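The knob stands unmoved at crop (320,258), and the silhouettes confirm (0.5055, 0.056). The shut fingertips end higher than the TCP suggests, so they passed just above the knob. I'll regrasp lower.

drive_tool(dp=[[0, 0, -0.2], [0, 0, -0.4], [0.07, 0, -0.4], [0.139, 0.008, -0.4], [0.139, 0.008, -0.4], [0.139, 0.008, -0.2], [0.139, 0.008, 0], [0.139, 0.008, 0.04], [0.139, 0.008, 0.075], [0.139, 0.008, 0.075], [0.139, 0.008, 0.075]], twist=[0, 0, 0, 0, 0, 0, 0, 0, 0, 0, 0], grip=0.4)

```text
t: 19.8
position: [0.5063, 0.0573, 0.0765]
eef_rot: [[-0.262, 0.965, 0.001], [0.965, 0.262, 0.0], [-0.0, 0.001, -1.0]]
contact_force: [-0.0, 0.6, 0.5]
grip_width: 0.597
grip_force: 0.0
```

drive_tool(dp=[[0, 0, 0], [0, 0, 0], [0, 0, 0], [0, 0, 0], [0, 0, 0], [0, 0, 0]], twist=[0, 0, 0, 0, 0, 0], grip=1, grip_force=25)

```text
t: 20.4
position: [0.5062, 0.0573, 0.0764]
eef_rot: [[-0.262, 0.965, 0.001], [0.965, 0.262, 0.0], [-0.0, 0.001, -1.0]]
contact_force: [-0.9, 0.2, 5.8]
grip_width: 0.167
grip_force: 24.5
```

The knob is gripped. Swinging it round its arc.

drive_tool(dp=[[-0.035, 0.004, 0], [-0.071, 0.012, 0], [-0.112, 0.026, 0], [-0.152, 0.043, 0], [-0.19, 0.065, 0], [-0.226, 0.091, 0], [-0.226, 0.091, 0]], twist=[0, 0, 0, 0, 0, 0, 0])

```text
t: 21.1
position: [0.5218, 0.0331, 0.0762]
eef_rot: [[-0.261, 0.965, -0.003], [0.965, 0.261, -0.001], [0.0, -0.004, -1.0]]
contact_force: [-3.6, -1.2, 7.8]
grip_width: 0.165
grip_force: 25.0
```

drive_tool(dp=[[-0.032, 0.03, 0], [-0.061, 0.061, 0], [-0.087, 0.097, 0], [-0.109, 0.135, 0], [-0.126, 0.174, 0], [-0.14, 0.216, 0], [-0.14, 0.216, 0]], twist=[0, 0, 0, 0, 0, 0, 0])

```text
t: 21.8
position: [0.5491, 0.0178, 0.0761]
eef_rot: [[-0.258, 0.966, -0.008], [0.966, 0.258, -0.008], [-0.006, -0.01, -1.0]]
contact_force: [-6.4, -10.3, 10.2]
grip_width: 0.169
grip_force: 25.0
```

drive_tool(dp=[[-0.008, 0.03, 0], [-0.011, 0.055, 0], [-0.013, 0.079, 0], [-0.013, 0.09, 0], [-0.013, 0.09, 0]], twist=[0, 0, 0, 0, 0])

```text
t: 22.3
position: [0.562, 0.0195, 0.076]
eef_rot: [[-0.258, 0.966, -0.003], [0.966, 0.258, -0.007], [-0.006, -0.005, -1.0]]
contact_force: [-3.2, -10.0, 4.3]
grip_width: 0.169
grip_force: 25.5
```

drive_tool(dp=[[-0.02, 0.015, 0], [-0.03, 0.03, 0], [-0.03, 0.045, 0], [-0.03, 0.045, 0]], twist=[0, 0, 0, 0])

```text
t: 22.7
position: [0.5674, 0.0199, 0.0758]
eef_rot: [[-0.26, 0.966, -0.005], [0.966, 0.26, -0.005], [-0.003, -0.006, -1.0]]
contact_force: [-2.6, -5.7, 5.7]
grip_width: 0.167
grip_force: 25.6
```

drive_tool(dp=[[0, 0.01, 0], [0, 0.01, 0], [0, 0.01, 0]], twist=[0, 0, 0])

```text
t: 23.0
position: [0.5677, 0.02, 0.0758]
eef_rot: [[-0.26, 0.966, -0.006], [0.966, 0.26, -0.005], [-0.003, -0.007, -1.0]]
contact_force: [-5.3, -6.9, 7.2]
grip_width: 0.167
grip_force: 25.7
```

drive_tool(dp=[[0, 0, 0], [0, 0, 0], [0, 0, 0], [0, 0, 0], [0, 0, 0]], twist=[0, 0, 0, 0, 0], grip=0.4)

```text
t: 23.5
position: [0.5712, 0.0244, 0.0759]
eef_rot: [[-0.262, 0.965, 0.0], [0.965, 0.262, 0.0], [0.0, 0.0, -1.0]]
contact_force: [-0.7, 0.3, -0.3]
grip_width: 0.602
grip_force: 0.0
```

drive_tool(dp=[[0, 0, -0.2], [0, 0, -0.5], [0, 0, -0.9], [-0.5, -0.5, -1], [-1, -1, -1], [-1, -1, -1], [-1, -1, -1]], twist=[0, 0, 0, 0, 0, 0, 0])

```text
t: 24.2
position: [0.4832, -0.1283, 0.1963]
eef_rot: [[-0.255, 0.967, -0.002], [0.967, 0.255, -0.003], [-0.002, -0.003, -1.0]]
contact_force: [0.3, -0.6, -0.3]
grip_width: 0.599
grip_force: 0.0
```

```bash
python3 - <<'E'
from h import *
go([.506,.0563,.085],15.2); 
for c,b in (('scene',(320,225,70,80)),('top',(245,150,50,60))):
    im=optics.get_image(c); h=cv2.cvtColor(im['frame'],cv2.COLOR_BGR2HSV)
    x=np.array([.965,.262]);y=np.array([-.262,.965]);S=np.array([.553,.1723]); P=S-.025*x-.095*y
    print(c,'knob@90',proj(im,[np.r_[P-.05*y,.097]]),'toe tip',proj(im,[np.r_[P+.048*y,.0745]]))
    m=(((h[...,0]<8)|(h[...,0]>170))&(h[...,1]>110)&(h[...,2]>40)).astype(np.uint8)
    n,_,s,ce=cv2.connectedComponentsWithStats(m); print([(np.round(ce[i],1).tolist(),int(s[i,4])) for i in range(1,n) if s[i,4]>8 and 200<ce[i][0]<400])
    gm=(h[...,0]>8)&(h[...,0]<28)&(h[...,1]>90)&(h[...,2]>70); n,_,s,ce=cv2.connectedComponentsWithStats(gm.astype(np.uint8)); print('gold',[(np.round(ce[i],1).tolist(),int(s[i,4])) for i in range(1,n) if s[i,4]>3 and 200<ce[i][0]<430 and 150<ce[i][1]<320],[np.round(proj(im,[np.r_[S+.005*x+k*.052*y,.067]]),1).tolist() for k in (1,-1)])
    if c=='scene': cv2.imwrite('pics/end.png',cv2.resize(im['frame'][210:340,310:460],None,fx=4.6,fy=4.6,interpolation=cv2.INTER_CUBIC))
    for l in ('tube_rack','small_jar'): print(l,[(np.round(m['pixel']).tolist(),round(m['confidence'],2)) for m in spotter.masks_of(c,l)])
E
```

```text
t 24.2 pos [ 0.4832 -0.1283  0.1963] yawy 14.79 tilt [-0.0021 -0.0027 -1.    ] F [ 0.3 -0.6 -0.3] w 0.599 gf 0.0 j [ 10  31  -1 112   1  37  23]
dp [1.44  0.579 0.923] twist -0.009
scene knob@90 [[332.26079933 257.55675874]] toe tip [[374.20627745 277.30157746]]
[([313.6, 225.7], 172), ([332.5, 257.1], 47)]
gold [([279.5, 189.6], 749)] [[[415.1, 307.1]], [[367.5, 289.9]]]
tube_rack [([275.0, 189.0], 0.95)]
small_jar [([314.0, 232.0], 0.87)]
top knob@90 [[277.65798591 168.83331665]] toe tip [[245.52116839 179.47237249]]
[([277.8, 169.1], 30)]
gold [([210.5, 179.5], 4), ([377.9, 215.4], 397)] [[[210.3, 179.1]], [[245.2, 170.1]]]
tube_rack [([375.0, 214.0], 0.72), ([231.0, 189.0], 0.68)]
small_jar []
```

View pics/end.png

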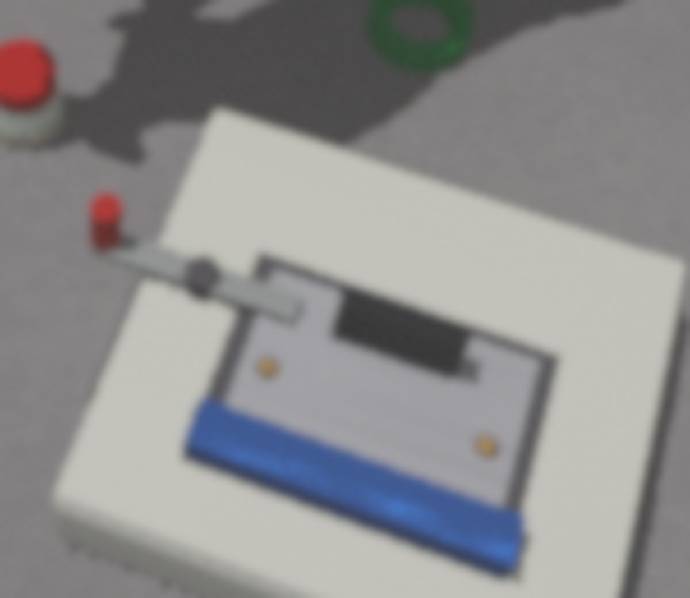

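The clamp lies across the plate, with its knob at the 90° position within 0.5 px in both cameras. The plate is seated with both studs showing at (267,368) and (486,446). The rack and jar are in place, so I'm handing in.

```bash
python3 -c "
from cell import bot
print(bot.close_job())"
```

```text
the job is handed in; nothing more can be done
None
```

The job is handed in: the adapter plate is down on the deck over both studs, the clamp is swung across it, the gripper is clear, and the rack and jar are where they were; no verdict was returned.

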